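# Unhook the steamer insert and set it in the tagine pot

## Task

Take the perforated steel steamer insert off the peg board's safety hook: holding it by its wooden grip, press it gently back towards the board so that its own upper rod pushes the red sprung keeper right open, and keep it pressed while you start to lift it off. Then set it down gently, upright, on the floor of the open clay tagine pot and let go. Do not force the hook, touch it or the board with the gripper, or disturb the other things on the ledge.

Things in the scene. Friction and masses are not known exactly. Their poses are not given: they have to be found in the camera images.
- board: Pine peg board standing upright at the robot's right, 440 mm wide (its x), 250 mm high, 18 mm thick. Origin: on its front face, middle of the lower edge. Its +y points straight out of the front face (roughly to the robot's left), z up. A steel safety hook stands out 131 mm at x = 0. A steel spoon and a beech spatula hang at x = -150 and +150 mm, standing out 30 mm.
- seat (a point): Point on the hook's flat seat under the hanging bar, 120 mm out from the board face, height 146 mm. Seat 20 mm wide along the board; it runs from 38 mm behind this point (towards the board; a riser, top at 202 mm, ends it there) to an upturned tip, 7 to 11 mm in front of it, top at height 164 mm. Hook underside 10 mm below the seat.
- pivot_slot (a point): Middle of the slot that holds the red keeper's pivot (height 195 mm, 101.5 mm out). The pivot was clamped by hand anywhere within 2.5 mm either way of it (nearer to or farther from the board): not given, to be felt. The keeper, 36 mm long, 8 wide, slopes out 35 degrees from vertical down to the hook's tip, roofing the seat; a round 16 mm press cam sits on it 10 mm below the pivot.
- keeper (a joint): Red keeper: 0 rad shut (sprung), grows as its lower end swings back towards the board, the only way it goes; hard stop at 0.72. Pressed level on its cam it takes 3 to 8 N (rubbing included), more if the bar also drags on the seat under weight; at the stop the force climbs steeply. A bar lifted from the seat passes it from about 0.5 rad; below that the lift jams against it.
- steamer: Perforated steel steamer insert, 0.25 to 0.42 kg: round cup, 76 mm across the foot, 90 mm at the rim, 45 mm high, with a rigid upright bail. Origin: centre of the foot's underside, z up; the bail lies in its x-z plane, x along the rods and parallel to the board. It hangs with its foot 45 mm above the ledge; the rim meets the hook's underside if lifted 46 mm there.
- hang_bar (a point): Middle of the bail's lower rod (8 mm thick, 64 mm long, along the steamer's x), 105 mm above the foot: it rests on the hook's seat, under the keeper. The keeper's lower end sweeps 3 mm above it, so raise it at most 2 mm before pressing (this takes the weight off the seat). With the keeper held open, 12 mm of lift brings it above that end; at 20 mm it clears the tip and can go out.
- push_rod (a point): Middle of the bail's upper rod (8 mm thick, 64 mm long), 140 mm above the foot, at first 0 to 10 mm in front of the keeper's cam. Moved level towards the board with the steamer it presses the cam: the keeper is open enough about 5 mm after first contact and on its hard stop at about 7 mm.
- grip (a point): Centre of the steamer's beech grip block, 74 mm long (steamer's x), 14 mm thick (steamer's y), 30 mm high; 188 mm above the steamer's foot. Grip it from above across the 14 mm.
- pot: Open round terracotta tagine pot standing on the ledge, 0.9 kg, 124 mm across at the foot, 160 mm at the rim, 48 mm high, walls 7 mm, white-glazed inner floor 8 mm above its underside and about 112 mm across. Origin: centre of its underside.
- tagine_lid: Clay tagine lid, cone with knob and steel ring, 158 mm across, 152 mm high, standing on the ledge. Leave alone. Origin: centre of underside.
- ramekin: White ceramic ramekin, 84 mm across, 45 mm high. Leave alone. Origin: centre of underside.
- oil_bottle: Green glass oil bottle, 60 mm across, 190 mm high. Leave alone. Origin: centre of underside.
- spice_jar: Amber spice jar, 52 mm across, 80 mm high. Leave alone. Origin: centre of underside.
- pepper_mill: Dark wooden pepper mill, 54 mm across, 145 mm high. Leave alone. Origin: centre of underside.
- salt_box: White plastic salt box with a hinged blue flap, 120 x 140 x 110 mm, fixed to the ledge. Origin: centre of underside.

How it is judged:
On the way, in this order (a step that is already met when the one before it is completed fails the run):
1. with the steamer's bar still low in the hook (lifted less than 12 mm), the steamer presses the keeper open by more than 0.35 rad (value of joint keeper above 0.35 rad and contact force between steamer and board above 1 N and z of steamer in the frame of board below 0.057 m and y of steamer in the frame of board below 0.125 m), for 0.1 s.
2. the steamer is off the hook, more than 30 mm out from where it hung, and the keeper has sprung shut (value of joint keeper below 0.1 rad and y of steamer in the frame of board above 0.15 m), for 0.1 s.
At the end, for the whole second after the job is handed in: The steamer stands upright (within 0.1 rad) and at rest, released, on the inner floor of the tagine pot (foot 4 to 12 mm above the pot's underside, within 25 mm of its middle), the pot level (within 0.08 rad), and the hook's keeper is shut again (below 0.1 rad) (horizontal distance between steamer and pot below 0.025 m and z of steamer in the frame of pot between 0.004 and 0.012 m and angle between steamer's own z axis and vertical below 0.1 rad and linear speed of steamer below 0.02 m/s and angle between pot's own z axis and vertical below 0.08 rad and contact force between the fingers and steamer below 0.1 N and value of joint keeper below 0.1 rad); the robot touches nothing.
It fails at once if the steamer is forced against the hook, keeper or board with more than 20 N (contact force between steamer and board above 20 N).
It fails at once if the gripper or arm touches the board, hook or keeper with more than 1 N (contact force between any of the fingers, the arm and board above 1 N).
It fails at once if the steamer is set down or dropped into the pot with more than 30 N (contact force between steamer and pot above 30 N).
It fails at once if the pot is shifted more than 30 mm (distance of pot from where it was at the start of the episode above 0.03 m).
It fails at once if a bystander is moved more than 15 mm or the salt box is pushed with more than 3 N (distance of any of tagine_lid, ramekin, oil_bottle, spice_jar, pepper_mill from where it was at the start of the episode above 0.015 m or contact force between any of the arm, the fingers, steamer and salt_box above 3 N).
It also fails if it takes over 69 s, if anything falls off the work surface, if the arm or the gripper's body presses on something with over 40 N, if the wrist force passes 120 N, or if a joint passes its speed limit or range.

## Robot

A 6-joint arm with a two-finger parallel gripper is mounted at the origin on the work surface. World frame = base frame: x ahead of the robot, y to its left, z up, the work surface at z = 0. Lengths are in m, angles in rad, forces in N, time in s.
With the tool pointing down it reaches from about 0.35 to 0.85 m from the base axis. Payload 8.1 kg.
Tool frame: the origin (TCP) lies between the finger pads; the fingertips stand tips_ahead ahead of it and the grasp point (between the pads) lies 8 mm behind it (tips_ahead is the distance from the TCP to the fingertips, in m); z points along the fingers, x is the direction in which the jaws open and shut, and the axes are right-handed (so a half turn about z gives the same grasp; the last joint's range is limited). The gripper opens to 93 mm and grips with 3 to 60 N. Pads are 15 mm wide; open, the fingers measure 128 mm over their backs; the gripper's body (75 mm by 188 mm) begins 65 mm behind the grasp point.
Start: joints at [1.167, 0.13, 1.488, -0, 1.523, -0.085], TCP at [0.188, 0.57, 0.23] pointing down, gripper open.
Joint ranges: [-2.96, 2.96], [-0.89, 2.26], [0.02, 2.5], [-1.34, 4.48], [0, 2.73], [-2.66, 2.66]. Speed limits (rad/s): [2.39, 2.39, 2.79, 3.14, 3.14, 3.14].

## Interface

Orientations are given as a rotation vector (axis times angle).
In Python, from plant import * gives the robot as it stands.
- The arm moves only by the tool play_rows, never from a script. Its argument "increments" is a list that holds one entry, the list of rows, each a list of 4 numbers: the shift along the tool's x, y, z in cm, then the turn about the tool's z in rad. A call has 1 to 5 rows; each row is the pose to reach, as a shift and turn from the pose measured when the call began, along the tool's axes at that moment; what a row does not reach only later rows make up. A row lasts 1/10 s, in which the tool goes at most 50 mm and 8.59 degrees, less where a joint would pass 70% of its speed; a pose out of reach is approached as far as the arm can. A call with a gripper value outside its range is refused whole. "jaw" is the finger opening in cm, from 0 to 9.3, set as the call begins (left out, the last holds). The fingers move at their own pace and stop on an object; "squeeze" is the grip in N (left out, the last holds). Time passes only in rows, so rows that repeat a pose let the fingers close. It gives the time, the measured TCP pose, the force and the opening at its end, in the units of the state.
- read_state(): the state, without advancing time (a new reading comes with each control period).
- read_camera(name): name is "side" or "top" or "wrist"; returns (picture, depth): 480x640x3 uint8, blue, green, red; 480x640 float32, m along the optical axis (not along the pixel's ray), 0 where there is no reading.
- camera_params(name): a dict with "K" (3x3 intrinsics, pixels), "k1" (the pictures are not rectified: a ray, as slopes to the right and down, at radius r is drawn at 1 + k1 r^2 times it, then the intrinsics apply), "eye" and "orientation" of the camera in the world. Camera axes: x right, y up, looking along -z (the intrinsics and any distortion apply to the point x, -y, -z); pixel columns grow to the right and rows downward; lengths in m; the calibration is good to about 2 mm. A picture is of the moment at which its call begins: read the wrist's pose just before it. camera_params takes no time and is no camera call; for the wrist camera it gives the pose at the moment of the call.
- close_job(): hands the job in, once; it reports no verdict.
The state is a dict: "t": time; "q": joint angles; "dq": joint speeds; "joint_torque": joint torques, N m; "tool_pos": TCP position; "orientation": TCP orientation; "force": force on the tool from outside, world axes, zero at the start; "wrist_torque": the same for the moment, N m; "opening": finger opening in m.
Only numpy, scipy, OpenCV 4.12 (cv2) and the standard library are available. Lean on these libraries where they do the work, as an engineer would, in place of code of your own. Each camera call takes 0.05 s, during which the arm holds its last target.

## Working session

There is one attempt and no reset: what is moved stays moved. The work goes in short steps, Python scripts to look and compute and a tool call to move; the robot and the scene stay as the last step left them, time stands still between calls to the robot, and variables do not carry over. Pictures are saved under pics/ and viewed, and the job is handed in when it is done.

Besides the shell and the picture viewer there is one more tool, called after ">>>" as a command line: name --argument value ..., lists and objects as JSON in quotes. play_rows: Moves the arm, as the interface text tells. Its arguments: {"type":"object","properties":{"increments":{"type":"array"},"jaw":{"type":"number"},"squeeze":{"type":"number"}},"required":["increments"]}

```bash
ls; mkdir -p pics
cat > h.py <<'E'
from plant import *
import numpy as np, cv2
from scipy.spatial.transform import Rotation as R
def cam(n):
    p=camera_params(n); im,d=read_camera(n); np.savez(f'{n}.npz',im=im,d=d,K=p['K'],k1=p['k1'],eye=p['eye'],o=p['orientation']); return im,d,p
E
python3 - <<'E'
from h import *
s=read_state();print({k:np.round(v,4) for k,v in s.items()})
print({k:v for k,v in s.items() if k not in('q',)}.keys())
for n in('side','top'):
    im,d,p=cam(n);cv2.imwrite(f'pics/{n}0.png',im);print(n,p,(d>0).mean())
E
```

```text
pics
{'t': np.float64(0.0), 'q': array([ 1.1666,  0.1311,  1.4893,  0.    ,  1.523 , -0.0854]), 'dq': array([-0.0008,  0.0008, -0.001 , -0.0002,  0.001 ,  0.0006]), 'joint_torque': array([ 5.00000e-04, -5.59864e+01, -4.91740e+01,  7.68000e-02,
        3.57000e-02, -1.00000e-04]), 'tool_pos': array([0.1878, 0.5693, 0.2286]), 'orientation': array([ 2.5451e+00,  1.8402e+00, -2.5000e-03]), 'force': array([-1.5578, -0.334 , -0.5963]), 'wrist_torque': array([ 0.043 , -0.0111,  0.0255]), 'opening': np.float64(0.093)}
dict_keys(['t', 'dq', 'joint_torque', 'tool_pos', 'orientation', 'force', 'wrist_torque', 'opening'])
side {'K': array([[487.6308112 ,   0.        , 312.96008179],
       [  0.        , 487.6308112 , 245.78598128],
       [  0.        ,   0.        ,   1.        ]]), 'k1': 0.03098214781518884, 'eye': array([ 0.44582055, -0.73043449,  0.9170315 ]), 'orientation': array([ 0.81570023, -0.05395044, -0.13858345])} 0.9958268229166667
top {'K': array([[434.7046407 ,   0.        , 321.7891882 ],
       [  0.        , 434.7046407 , 241.74296847],
       [  0.        ,   0.        ,   1.        ]]), 'k1': -0.00797318652992985, 'eye': array([0.42937084, 0.0317062 , 1.09017708]), 'orientation': array([ 0.10919464, -0.12000061, -1.54557328])} 0.9959016927083333
```

View pics/side0.png

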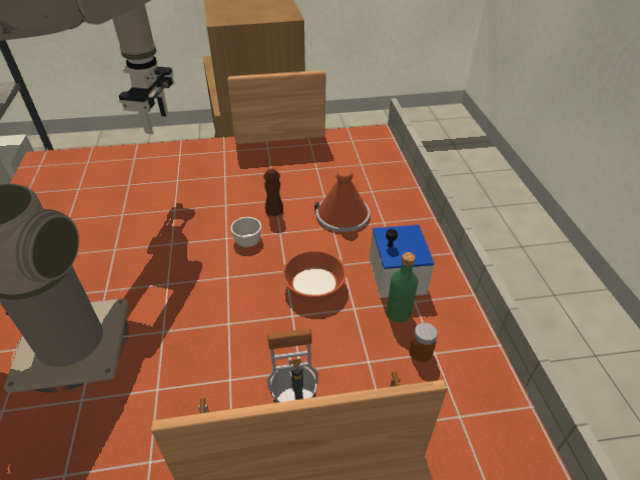

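View pics/top0.png

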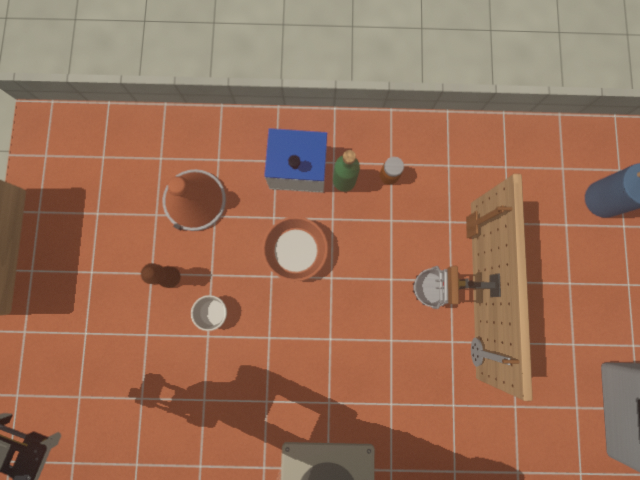

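The side and top views show the grip block at about top (453,285), the board's top edge from (517,180) to (529,395), and the pot floor at about (296,250). Next I'll turn these into positions.

```bash
cat >> h.py <<'E'
def cloud(n):
    z=np.load(n+'.npz');K=z['K'];k1=float(z['k1']);d=z['d']
    v,u=np.mgrid[0:480,0:640].astype(float)
    xd=(u-K[0,2])/K[0,0];yd=(v-K[1,2])/K[1,1];x,y=xd.copy(),yd.copy()
    for _ in range(8):
        f=1+k1*(x*x+y*y);x=xd/f;y=yd/f
    P=np.stack([x*d,-y*d,-d],-1)
    P=P@R.from_rotvec(z['o']).as_matrix().T+z['eye']
    P[d<=0]=np.nan
    return z['im'],P
def circ(xy):
    A=np.c_[2*xy,np.ones(len(xy))];s=np.linalg.lstsq(A,(xy**2).sum(1),rcond=None)[0]
    return s[:2],np.sqrt(s[2]+s[0]**2+s[1]**2)
E
cat > m.py <<'E'
from h import *
for n in('top','side'):
    im,P=cloud(n);im=im.astype(int)
    b,g,r=im[...,0],im[...,1],im[...,2]
    print('==',n)
    z=P[...,2]
    fl=P[(np.abs(z)<.02)];print('floor z',np.nanmedian(fl[:,2]))
    # board top edge
    m=(np.abs(z-.25)<.006)&(P[...,1]<-.3)&(P[...,0]>.1)&(P[...,0]<.8)
    q=P[m][:,:2]
    rect=cv2.minAreaRect(q.astype(np.float32));print('board top',rect,len(q),np.median(z[m]))
    bx=cv2.boxPoints(rect);print(bx)
    # stuff near hook above .2
    m=(z>.15)&(z<.26)&(P[...,1]>-.42)&(P[...,1]<-.15)&(P[...,0]>.2)&(P[...,0]<.55)
    vs,us=np.nonzero(m);print('n',m.sum(),us.min(),us.max(),vs.min(),vs.max())
    wood=m&(r-b>40)&(z>.2)
    q=P[wood];print('wood',len(q),np.median(q,0),q.min(0),q.max(0))
    # pot floor
    m=(z>-.0)&(z<.02)&(b>130)&(P[...,0]>.3)&(P[...,0]<.6)&(P[...,1]>-.1)&(P[...,1]<.25)&(np.abs(r-b)<70)
    mm=m.astype(np.uint8);k,l,s,c=cv2.connectedComponentsWithStats(mm)
    i=1+np.argmax(s[1:,4]);q=P[l==i];print('pot floor',s[i],q[:,2].mean(),cv2.minEnclosingCircle(q[:,:2].astype(np.float32)))
    m=(z>.042)&(z<.055)&(np.hypot(P[...,0]-q[:,0].mean(),P[...,1]-q[:,1].mean())<.11)
    qq=P[m];print('rim',len(qq),circ(qq[:,:2]),cv2.minEnclosingCircle(qq[:,:2].astype(np.float32)))
E
python3 m.py
```

```text
== top
floor z 0.0005413943251530995
board top ((0.4826168715953827, -0.3625939190387726), (0.439123272895813, 0.021108923479914665), 0.3327564299106598) 2284 0.24966299455244023
[[ 0.26299763 -0.3533148 ]
 [ 0.26312023 -0.37442335]
 [ 0.7022361  -0.37187305]
 [ 0.7021135  -0.35076448]]
n 5339 437 532 248 400
wood 3439 [ 0.41964091 -0.35526122  0.24567627] [ 0.26291768 -0.37436242  0.20006371] [ 0.54995595 -0.22410624  0.25471264]
pot floor [ 276  237   41   35 1195] 0.008918345469713249 ((0.5657234191894531, 0.09105769544839859), 0.052930232137441635)
rim 697 (array([0.56641486, 0.09218306]), np.float64(0.07480413879492613)) ((0.5670363306999207, 0.09233952313661575), 0.07974614948034286)
== side
floor z 0.0016991301669020964
board top ((0.4804919362068176, -0.36378589272499084), (0.4387105703353882, 0.02094241790473461), 0.26439833641052246) 3729 0.25015012843638873
[[ 0.2610907  -0.35432702]
 [ 0.26118731 -0.37526923]
 [ 0.6998932  -0.37324476]
 [ 0.69979656 -0.35230255]]
n 9717 151 349 328 461
wood 6150 [ 0.41647652 -0.37113129  0.24182287] [ 0.26112278 -0.37513535  0.20000941] [ 0.54996369 -0.22408794  0.25422986]
pot floor [293 269  38  26 783] 0.010216673900582179 ((0.5601236820220947, 0.09585629403591156), 0.05144983157515526)
rim 609 (array([0.56188958, 0.09102148]), np.float64(0.07499312993141838)) ((0.5631134510040283, 0.09206601977348328), 0.08147091418504715)
```

```bash
cat > m2.py <<'E'
from h import *
for n in('top','side'):
    im,P=cloud(n);im=im.astype(int);z=P[...,2]
    m=(z>.2)&(P[...,1]>-.27)&(P[...,1]<-.18)&(P[...,0]>.38)&(P[...,0]<.6)
    q=P[m];print(n,len(q),q.min(0),q.max(0))
    t=P[m&(z>q[:,2].max()-.006)];print('top face',len(t),cv2.minAreaRect(t[:,:2].astype(np.float32)*1000),np.median(t,0))
    # keeper red / rods
    v,u=np.nonzero(m);x0,x1,y0,y1=u.min()-30,u.max()+60,v.min()-30,v.max()+60
    cv2.imwrite(f'pics/{n}z.png',cv2.resize(im[y0:y1,x0:x1].astype(np.uint8),None,fx=4,fy=4,interpolation=cv2.INTER_CUBIC)[:600,:800])
    print(x0,y0)
    # profile along board y of wood colours
E
python3 m2.py
```

```text
top 427 [ 0.44019153 -0.26995784  0.20005517] [ 0.51231491 -0.22397888  0.2516442 ]
top face 241 ((476.0353088378906, -231.45233154296875), (14.471750259399414, 71.6980972290039), 89.66331481933594) [ 0.47491866 -0.23147216  0.24776187]
416 236
side 746 [ 0.43673322 -0.2699289   0.20008506] [ 0.50999773 -0.22408794  0.25263436]
top face 283 ((473.36456298828125, -232.26824951171875), (73.2813720703125, 14.830565452575684), 0.16764169931411743) [ 0.47235964 -0.23268665  0.24876225]
237 298
```

```bash
python3 - <<'E'
import plant
print([ (n,getattr(plant,n)) for n in dir(plant) if not n.startswith('__')])
from h import *
s=read_state();print(R.from_rotvec(s['orientation']).as_matrix().round(3))
E
cat > go.py <<'E'
# usage: go.py x y z yaw  -> shift in tool cm & turn to put tool x axis at heading yaw (rad, world), world TCP target
from h import *
import sys
s=read_state();M=R.from_rotvec(s['orientation']).as_matrix()
t=np.array([float(a) for a in sys.argv[1:4]])
d=M.T@(t-s['tool_pos'])*100
h=np.arctan2(M[1,0],M[0,0]);print('t',s['t'],'pos',s['tool_pos'].round(4),'heading',h.round(4),'force',s['force'].round(2),'open',s['opening'],'q',s['q'].round(2))
if len(sys.argv)>4:
    e=(h-float(sys.argv[4])+np.pi)%(2*np.pi)-np.pi
    print('turn about tool z',e.round(4), 'tilt',M[:,2].round(4))
print('shift cm',d.round(2), 'dist',np.linalg.norm(d).round(1))
E
python3 go.py 0.4 0.2 0.32 -1.5688; python3 go.py 0.4 0.2 0.32 1.5728
```

```text
[('IKError', <class 'plant.IKError'>), ('camera_params', <function make.<locals>.<lambda> at 0x7fc8babe0720>), ('close_job', <function connect.<locals>.done at 0x7fc8bab577e0>), ('read_camera', <function make.<locals>.drawn_camera at 0x7fc8babe0180>), ('read_state', <function make.<locals>.<lambda> at 0x7fc8babe0680>), ('tips_ahead', 0.011)]
[[ 0.313  0.95  -0.001]
 [ 0.95  -0.313 -0.002]
 [-0.002 -0.    -1.   ]]
t 0.1 pos [0.1878 0.5693 0.2287] heading 1.252 force [0.57 0.21 0.66] open 0.09283078492323117 q [ 1.17  0.13  1.49  0.    1.52 -0.09]
turn about tool z 2.8208 tilt [-7.0e-04 -1.5e-03 -1.0e+00]
shift cm [-28.44  31.72  -9.09] dist 43.6
t 0.1 pos [0.1878 0.5693 0.2287] heading 1.252 force [0.57 0.21 0.66] open 0.09283078492323117 q [ 1.17  0.13  1.49  0.    1.52 -0.09]
turn about tool z -0.3208 tilt [-7.0e-04 -1.5e-03 -1.0e+00]
shift cm [-28.44  31.72  -9.09] dist 43.6
```

View pics/sidez.png

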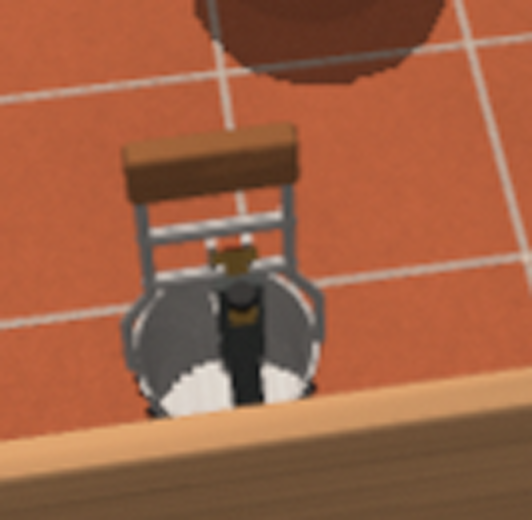

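```bash
python3 go.py 0.32 0.40 0.34 1.5728
```

```text
t 0.1 pos [0.1878 0.5693 0.2287] heading 1.252 force [0.57 0.21 0.66] open 0.09283078492323117 q [ 1.17  0.13  1.49  0.    1.52 -0.09]
turn about tool z -0.3208 tilt [-7.0e-04 -1.5e-03 -1.0e+00]
shift cm [-11.96  17.86 -11.11] dist 24.2
```

>>> play_rows --increments '[[[-2,3,-3,-0.06],[-4.4,6.6,-5,-0.12],[-7,10.5,-7,-0.18],[-9.6,14.4,-9,-0.25],[-12,17.9,-11.1,-0.32]]]' --jaw 5

```text
t: 0.6
tool_pos: [0.3208, 0.3976, 0.3399]
orientation: [2.216, 2.226, -0.004]
force: [1.3, 1.1, 0.1]
opening: 0.0578
```

```bash
python3 go.py 0.40 0.18 0.34 1.5728
```

```text
t 0.6 pos [0.3208 0.3976 0.3399] heading 1.5752 force [1.26 1.13 0.14] open 0.0578343732982888 q [ 0.79 -0.13  1.55 -0.    1.72 -0.78]
turn about tool z 0.0024 tilt [-0.0013 -0.0024 -1.    ]
shift cm [-21.79   7.82   0.04] dist 23.2
```

>>> play_rows --increments '[[[-4,1.5,0,0],[-8.5,3,0,0],[-13,4.6,0,0],[-17.4,6.2,0,0],[-21.8,7.8,0,0]]]'

```text
t: 1.1
tool_pos: [0.3998, 0.1781, 0.3401]
orientation: [2.216, 2.226, -0.004]
force: [0.3, 0.4, -0.2]
opening: 0.0502
```

>>> play_rows --increments '[[[-4,0.8,0,0],[-8.5,1.7,0,0],[-13,2.6,0,0],[-17.4,3.5,0,0],[-21,4.2,0,0]]]'

```text
t: 1.6
tool_pos: [0.4426, -0.034, 0.3402]
orientation: [2.217, 2.225, -0.005]
force: [-0.2, -0.1, -0.4]
opening: 0.05
```

```bash
python3 go.py 0.475 -0.20 0.30 1.5728
python3 - <<'E'
from h import *
im,d,p=cam('wrist');cv2.imwrite('pics/w1.png',im);print(p)
E
```

```text
t 1.6 pos [ 0.4426 -0.034   0.3402] heading 1.5744 force [-0.19 -0.08 -0.41] open 0.05001835404967048 q [-0.19 -0.31  1.71 -0.    1.75 -1.76]
turn about tool z 0.0016 tilt [-0.0018 -0.0026 -1.    ]
shift cm [-16.6    3.19   4.06] dist 17.4
{'K': array([[399.733912  ,   0.        , 325.35343554],
       [  0.        , 399.733912  , 246.14715285],
       [  0.        ,   0.        ,   1.        ]]), 'k1': -0.08091404898464033, 'eye': array([ 0.367479  , -0.03500567,  0.49512924]), 'orientation': array([-0.21734769, -0.2132234 ,  1.56368953])}
```

View pics/w1.png

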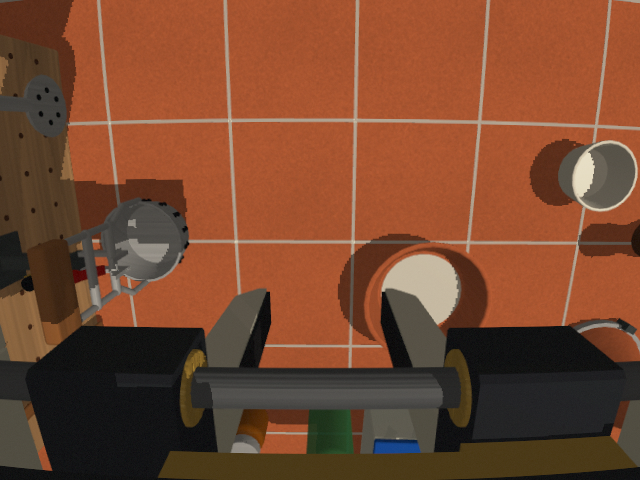

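>>> play_rows --increments '[[[-4,0.8,0,0],[-8,1.6,0,0],[-11.5,2.3,0,0],[-14.5,2.9,0,0],[-16.6,3.2,0,0]]]'

```text
t: 2.15
tool_pos: [0.4752, -0.2057, 0.3398]
orientation: [2.221, 2.22, -0.009]
force: [-0.0, 0.9, 0.3]
opening: 0.0501
```

>>> play_rows --increments '[[[-1.5,0,0,0],[-3.2,0,0,0],[-3.2,0,0,0]]]'

```text
t: 2.45
tool_pos: [0.4748, -0.2391, 0.3395]
orientation: [2.223, 2.219, -0.01]
force: [-0.8, -0.1, 0.6]
opening: 0.0499
```

```bash
python3 go.py 0.475 -0.232 0.228 1.5728
python3 - <<'E'
from h import *
im,d,p=cam('wrist');cv2.imwrite('pics/w2.png',im)
im,P=cloud('wrist');z=P[...,2]
m=(z>.235)&(z<.265)&(P[...,1]>-.27)&(P[...,1]<-.18)&(P[...,0]>.38)&(P[...,0]<.6)
q=P[m];print(len(q),np.median(q,0),cv2.minAreaRect(q[:,:2].astype(np.float32)*1000))
E
```

```text
t 2.45 pos [ 0.4748 -0.2391  0.3395] heading 1.5691 force [-0.8  -0.07  0.59] open 0.049866469940799026 q [-0.56 -0.07  1.5  -0.01  1.72 -2.13]
turn about tool z -0.0037 tilt [-0.0044 -0.0049 -1.    ]
shift cm [ 0.77  0.07 11.14] dist 11.2
2366 [ 0.47358142 -0.23446395  0.24726852] ((476.6903381347656, -234.1024169921875), (13.99355697631836, 73.8707275390625), 89.9275131225586)
```

View pics/w2.png

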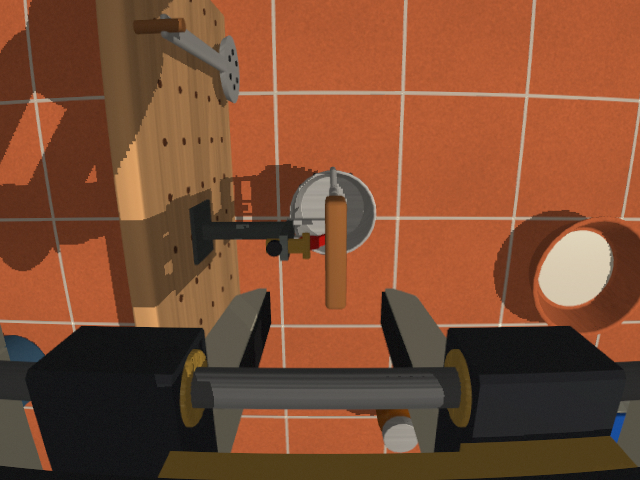

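The wrist view shows the grip block at (336,252), lying between the fingers' lines. The hook and red keeper are at about (300,240). I'll go down around the block.

>>> play_rows --increments '[[[0.5,0.1,0,-0.007],[0.6,0.1,2,-0.007],[0.6,0.1,5,-0.007],[0.6,0.1,7.5,-0.007],[0.6,0.1,8.5,-0.007]]]'

```text
t: 3.0
tool_pos: [0.4747, -0.2305, 0.2519]
orientation: [-2.211, -2.227, 0.01]
force: [-0.3, -0.1, -0.3]
opening: 0.0499
```

```bash
python3 go.py 0.476 -0.233 0.228 1.576
```

```text
t 3.0 pos [ 0.4747 -0.2305  0.2519] heading 1.5782 force [-0.3  -0.12 -0.31] open 0.04985709523170745 q [-0.55 -0.07  1.65 -0.01  1.56 -2.12]
turn about tool z 0.0022 tilt [-0.0071 -0.0022 -1.    ]
shift cm [-0.24  0.14  2.39] dist 2.4
```

>>> play_rows --increments '[[[-0.2,0.1,0.8,0],[-0.2,0.1,1.7,0],[-0.2,0.1,2.3,0],[-0.2,0.1,2.4,0]]]'

```text
t: 3.4
tool_pos: [0.4756, -0.2326, 0.2277]
orientation: [-2.211, -2.227, 0.01]
force: [0.2, -0.1, -0.3]
opening: 0.0497
```

```bash
python3 go.py 0.476 -0.233 0.228 1.576;python3 - <<'E'
from h import *
im,d,p=cam('wrist');cv2.imwrite('pics/w3.png',im)
E
```

```text
t 3.4 pos [ 0.4756 -0.2326  0.2277] heading 1.5782 force [ 0.16 -0.07 -0.33] open 0.04974777422046521 q [-0.55 -0.05  1.68 -0.01  1.52 -2.13]
turn about tool z 0.0022 tilt [-0.0072 -0.0022 -1.    ]
shift cm [-0.05  0.04 -0.03] dist 0.1
```

View pics/w3.png

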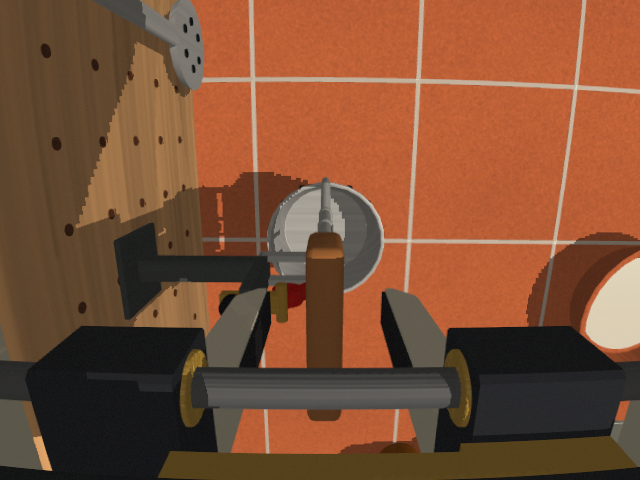

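The block sits midway between the fingers, columns 307–343 against pads at 268 and 383. I'll close on it.

>>> play_rows --increments '[[[0,0,0,0],[0,0,0,0],[0,0,0,0],[0,0,0,0],[0,0,0,0]]]' --jaw 0.5 --squeeze 30

```text
t: 3.95
tool_pos: [0.4757, -0.2327, 0.2282]
orientation: [-2.211, -2.227, 0.01]
force: [0.6, -0.4, 0.5]
opening: 0.0147
```

```bash
python3 go.py 0.476 -0.233 0.228 1.576
```

```text
t 3.95 pos [ 0.4757 -0.2327  0.2282] heading 1.5781 force [ 0.59 -0.39  0.49] open 0.014736647129688198 q [-0.55 -0.05  1.68 -0.01  1.52 -2.13]
turn about tool z 0.0021 tilt [-0.0067 -0.0025 -1.    ]
shift cm [-0.03  0.03  0.02] dist 0.0
```

>>> play_rows --increments '[[[0,0,-0.03,0],[0,0,-0.06,0],[0,0,-0.09,0],[0,0,-0.09,0],[0,0,-0.09,0]]]'

```text
t: 4.45
tool_pos: [0.4756, -0.2326, 0.2287]
orientation: [-2.211, -2.227, 0.01]
force: [0.3, 0.7, -3.8]
opening: 0.0138
```

```bash
python3 go.py 0.476 -0.233 0.2297 1.576
```

```text
t 4.45 pos [ 0.4756 -0.2326  0.2287] heading 1.5781 force [ 0.29  0.66 -3.81] open 0.013836905681394125 q [-0.55 -0.05  1.68 -0.01  1.52 -2.13]
turn about tool z 0.0021 tilt [-0.0073 -0.0021 -1.    ]
shift cm [-0.04  0.04 -0.1 ] dist 0.1
```

>>> play_rows --increments '[[[0,0,-0.03,0],[0,0,-0.06,0],[0,0,-0.06,0],[0,0,-0.06,0]]]'

```text
t: 4.85
tool_pos: [0.4756, -0.2326, 0.2293]
orientation: [-2.211, -2.227, 0.01]
force: [0.3, -0.7, -3.8]
opening: 0.0136
```

```bash
python3 go.py 0.476 -0.233 0.2297 1.576
```

```text
t 4.85 pos [ 0.4756 -0.2326  0.2293] heading 1.5781 force [ 0.3  -0.7  -3.84] open 0.013584417621165168 q [-0.55 -0.06  1.68 -0.01  1.52 -2.13]
turn about tool z 0.0021 tilt [-0.0073 -0.0021 -1.    ]
shift cm [-0.04  0.04 -0.04] dist 0.1
```

>>> play_rows --increments '[[[-0.1,0,0,0],[-0.2,0,0,0],[-0.2,0,0,0],[-0.2,0,0,0]]]'

```text
t: 5.25
tool_pos: [0.4756, -0.2346, 0.2293]
orientation: [-2.211, -2.227, 0.01]
force: [-0.2, 0.1, -4.2]
opening: 0.014
```

>>> play_rows --increments '[[[-0.1,0,0,0],[-0.2,0,0,0],[-0.2,0,0,0],[-0.2,0,0,0]]]'

```text
t: 5.65
tool_pos: [0.4756, -0.2366, 0.2293]
orientation: [-2.211, -2.227, 0.01]
force: [-0.1, -0.2, -3.3]
opening: 0.0136
```

>>> play_rows --increments '[[[-0.1,0,0,0],[-0.15,0,0,0],[-0.15,0,0,0]]]'

```text
t: 5.95
tool_pos: [0.4755, -0.2382, 0.2293]
orientation: [-2.211, -2.226, 0.01]
force: [0.7, 0.8, -3.8]
opening: 0.014
```

>>> play_rows --increments '[[[-0.1,0,0,0],[-0.15,0,0,0],[-0.15,0,0,0]]]'

```text
t: 6.25
tool_pos: [0.4756, -0.2398, 0.2293]
orientation: [-2.211, -2.226, 0.01]
force: [0.0, 0.5, -3.9]
opening: 0.0136
```

>>> play_rows --increments '[[[-0.1,0,0,0],[-0.1,0,0,0],[-0.1,0,0,0]]]'

```text
t: 6.55
tool_pos: [0.4756, -0.2408, 0.2294]
orientation: [-2.211, -2.226, 0.01]
force: [-0.7, -0.0, -3.3]
opening: 0.0141
```

>>> play_rows --increments '[[[-0.1,0,0,0],[-0.1,0,0,0],[-0.1,0,0,0]]]'

```text
t: 6.85
tool_pos: [0.4756, -0.2414, 0.2291]
orientation: [-2.21, -2.226, 0.01]
force: [-0.3, 2.9, -4.4]
opening: 0.0137
```

Contact is at about y = -0.2412, where fy reads 2.9 N. I'll press on a millimetre at a time.

>>> play_rows --increments '[[[-0.1,0,0,0],[-0.15,0,0,0],[-0.15,0,0,0]]]'

```text
t: 7.15
tool_pos: [0.4754, -0.2426, 0.2287]
orientation: [-2.209, -2.226, 0.01]
force: [-0.2, 3.2, -4.7]
opening: 0.0137
```

>>> play_rows --increments '[[[-0.1,0,0,0],[-0.1,0,0,0],[-0.1,0,0,0]]]'

```text
t: 7.45
tool_pos: [0.4753, -0.2436, 0.2286]
orientation: [-2.209, -2.225, 0.01]
force: [-0.2, 5.2, -6.4]
opening: 0.0138
```

```bash
python3 go.py 0.476 -0.247 0.2297 1.576;python3 - <<'E'
from h import *
print(read_state()['wrist_torque'])
im,d,p=cam('wrist');cv2.imwrite('pics/w4.png',im[180:420,180:480].repeat(2,0).repeat(2,1))
im,d,p=cam('side');cv2.imwrite('pics/s4.png',cv2.resize(im[320:420,230:350],None,fx=5,fy=5,interpolation=cv2.INTER_CUBIC))
E
```

```text
t 7.45 pos [ 0.4753 -0.2436  0.2286] heading 1.578 force [-0.24  5.23 -6.43] open 0.013760659364052933 q [-0.57 -0.04  1.67 -0.    1.52 -2.14]
turn about tool z 0.002 tilt [-8.6e-03 -2.0e-04 -1.0e+00]
shift cm [-0.34  0.07 -0.11] dist 0.4
[ 0.9839337  -0.00215596  0.04572773]
```

View pics/w4.png

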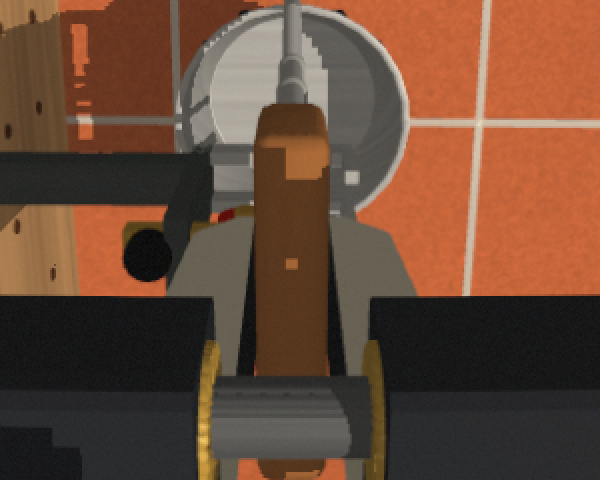

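View pics/s4.png

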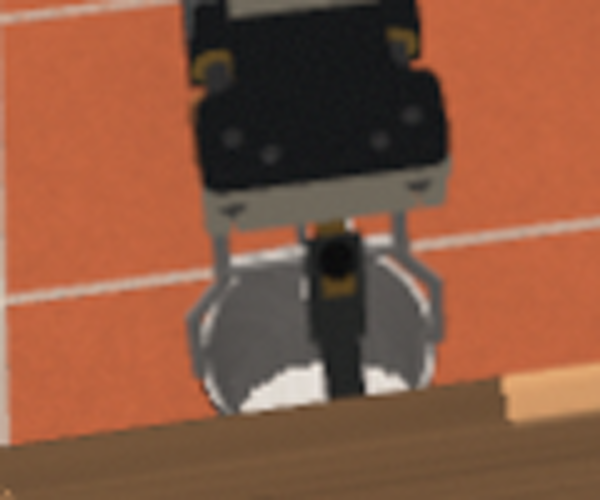

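>>> play_rows --increments '[[[-0.05,0,-0.06,0],[-0.13,0,-0.06,0],[-0.13,0,-0.06,0]]]'

```text
t: 7.85
tool_pos: [0.4753, -0.245, 0.2293]
orientation: [-2.209, -2.225, 0.01]
force: [0.1, 4.5, -5.0]
opening: 0.0139
```

>>> play_rows --increments '[[[-0.05,0,-0.05,0],[-0.13,0,-0.05,0],[-0.13,0,-0.05,0]]]'

```text
t: 8.15
tool_pos: [0.4753, -0.2462, 0.2299]
orientation: [-2.209, -2.225, 0.01]
force: [0.4, 4.6, -5.2]
opening: 0.0141
```

>>> play_rows --increments '[[[-0.05,0,0,0],[-0.1,0,0,0],[-0.1,0,0,0]]]'

```text
t: 8.45
tool_pos: [0.4753, -0.247, 0.2297]
orientation: [-2.209, -2.225, 0.009]
force: [-0.4, 5.6, -6.5]
opening: 0.0137
```

```bash
python3 go.py 0.476 -0.247 0.2297 1.576;python3 - <<'E'
from h import *
s=read_state();print(s['wrist_torque'])
im,d,p=cam('wrist');cv2.imwrite('pics/w5.png',im[180:420,180:480].repeat(2,0).repeat(2,1))
E
```

```text
t 8.45 pos [ 0.4753 -0.247   0.2297] heading 1.5781 force [-0.37  5.59 -6.53] open 0.013681927851228395 q [-0.57 -0.04  1.66 -0.    1.53 -2.15]
turn about tool z 0.0021 tilt [-8.7e-03  4.0e-04 -1.0e+00]
shift cm [ 0.    0.07 -0.  ] dist 0.1
[1.22935837 0.00479611 0.04262912]
```

View pics/w5.png

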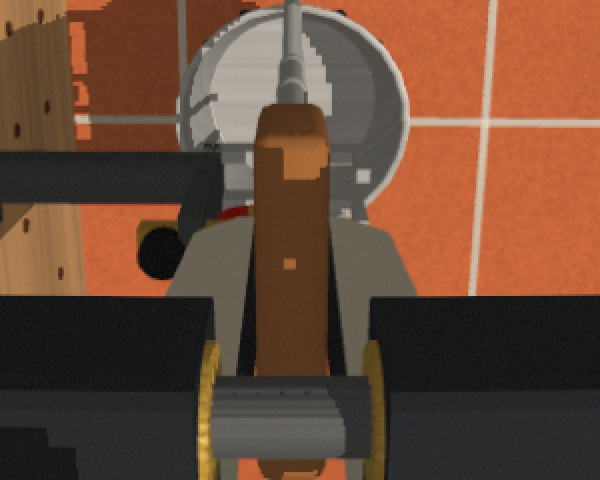

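>>> play_rows --increments '[[[-0.05,0,0,0],[-0.05,0,-0.1,0],[-0.05,0,-0.2,0],[-0.05,0,-0.2,0]]]'

```text
t: 8.9
tool_pos: [0.4754, -0.2474, 0.232]
orientation: [-2.209, -2.225, 0.009]
force: [0.0, 5.1, -3.7]
opening: 0.0139
```

```bash
python3 go.py 0.476 -0.247 0.2297 1.576
```

```text
t 8.9 pos [ 0.4754 -0.2474  0.232 ] heading 1.5782 force [ 0.01  5.13 -3.75] open 0.013935708207721989 q [-0.57 -0.04  1.66 -0.    1.53 -2.15]
turn about tool z 0.0022 tilt [-8.6e-03  5.0e-04 -1.0e+00]
shift cm [0.04 0.06 0.23] dist 0.2
```

>>> play_rows --increments '[[[-0.03,0,-0.1,0],[-0.03,0,-0.2,0],[-0.03,0,-0.2,0]]]'

```text
t: 9.2
tool_pos: [0.4755, -0.2481, 0.2345]
orientation: [-2.21, -2.226, 0.009]
force: [-0.4, 3.8, -3.1]
opening: 0.0137
```

>>> play_rows --increments '[[[-0.03,0,-0.1,0],[-0.03,0,-0.2,0],[-0.03,0,-0.2,0]]]'

```text
t: 9.5
tool_pos: [0.4757, -0.249, 0.237]
orientation: [-2.211, -2.226, 0.01]
force: [-0.6, 0.9, -3.1]
opening: 0.0137
```

>>> play_rows --increments '[[[-0.03,0,-0.1,0],[-0.03,0,-0.2,0],[-0.03,0,-0.2,0]]]'

```text
t: 9.8
tool_pos: [0.4758, -0.2494, 0.2392]
orientation: [-2.211, -2.226, 0.01]
force: [-0.7, 2.4, -3.7]
opening: 0.0138
```

>>> play_rows --increments '[[[0,0,-0.1,0],[0,0,-0.2,0],[0,0,-0.2,0]]]'

```text
t: 10.1
tool_pos: [0.4759, -0.2495, 0.2415]
orientation: [-2.211, -2.227, 0.01]
force: [-0.1, 1.0, -3.0]
opening: 0.0135
```

```bash
python3 go.py 0.476 -0.247 0.2297 1.576;python3 - <<'E'
from h import *
im,d,p=cam('wrist');cv2.imwrite('pics/w6.png',im[180:420,180:480].repeat(2,0).repeat(2,1))
E
```

```text
t 10.1 pos [ 0.4759 -0.2495  0.2415] heading 1.5776 force [-0.08  0.95 -2.97] open 0.013533836155139159 q [-0.57 -0.04  1.64 -0.01  1.54 -2.15]
turn about tool z 0.0016 tilt [-0.0068 -0.0021 -1.    ]
shift cm [0.25 0.02 1.18] dist 1.2
```

View pics/w6.png

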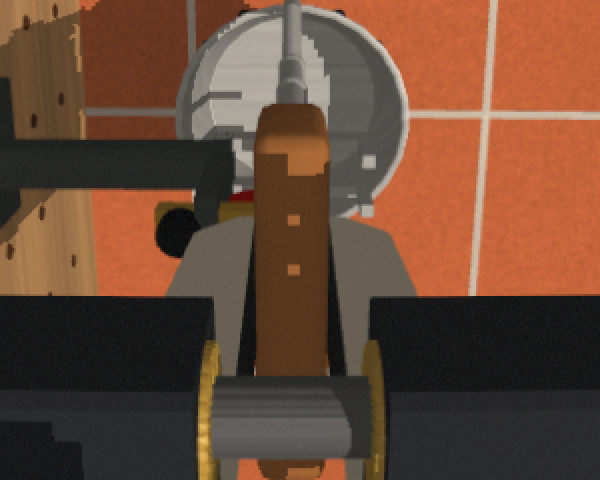

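>>> play_rows --increments '[[[0,0,-0.15,0],[0,0,-0.3,0],[0,0,-0.4,0],[0,0,-0.4,0]]]'

```text
t: 10.55
tool_pos: [0.476, -0.2495, 0.2457]
orientation: [-2.212, -2.227, 0.01]
force: [0.4, 1.5, -3.4]
opening: 0.0139
```

>>> play_rows --increments '[[[0,0,-0.15,0],[0,0,-0.3,0],[0,0,-0.4,0],[0,0,-0.4,0]]]'

```text
t: 10.95
tool_pos: [0.4761, -0.2495, 0.25]
orientation: [-2.212, -2.227, 0.01]
force: [-0.7, 2.1, -3.5]
opening: 0.0141
```

>>> play_rows --increments '[[[0,0,-0.15,0],[0,0,-0.3,0],[0,0,-0.4,0],[0,0,-0.4,0]]]'

```text
t: 11.35
tool_pos: [0.4762, -0.2495, 0.2542]
orientation: [-2.212, -2.227, 0.009]
force: [0.5, 1.5, -2.8]
opening: 0.0139
```

>>> play_rows --increments '[[[0.3,0,0,0],[0.6,0,0,0],[0.9,0,0,0],[1.2,0,0,0]]]'

```text
t: 11.75
tool_pos: [0.4762, -0.2374, 0.2543]
orientation: [-2.212, -2.228, 0.01]
force: [0.1, 0.6, -2.2]
opening: 0.0137
```

>>> play_rows --increments '[[[0.5,0,0,0],[1.1,0,0,0],[1.7,0,0,0],[2.3,0,0,0],[3,0,0,0]]]'

```text
t: 12.25
tool_pos: [0.4759, -0.2069, 0.2542]
orientation: [-2.212, -2.228, 0.01]
force: [-0.5, 0.8, -3.6]
opening: 0.0137
```

>>> play_rows --increments '[[[2,0,-0.5,0],[4.5,0.5,-1,0],[7.5,1.2,-1.5,0],[11,2,-2,0],[14,3,-2,0]]]'

```text
t: 12.75
tool_pos: [0.5054, -0.0649, 0.2747]
orientation: [-2.213, -2.229, 0.008]
force: [0.9, -0.2, -3.4]
opening: 0.0137
```

```bash
python3 go.py 0.564 0.092 0.275 1.576;python3 - <<'E'
from h import *
im,d,p=cam('side');cv2.imwrite('pics/s7.png',im)
im,d,p=cam('top');
E
python3 m.py | grep -E 'pot|rim|=='
```

```text
t 12.75 pos [ 0.5054 -0.0649  0.2747] heading 1.5777 force [ 0.93 -0.15 -3.37] open 0.013719251448342087 q [-0.23 -0.13  1.66 -0.    1.61 -1.8 ]
turn about tool z 0.0017 tilt [-0.0042 -0.0031 -1.    ]
shift cm [15.64  5.97 -0.1 ] dist 16.7
== top
pot floor [ 276  237   41   35 1200] 0.008952241967218087 ((0.5654764175415039, 0.09113972634077072), 0.0529169887304306)
rim 581 (array([0.56653678, 0.09224074]), np.float64(0.07474946149883896)) ((0.5668861865997314, 0.09223238378763199), 0.07955235242843628)
== side
pot floor [313 269  18  25 298] 0.010179954901161588 ((0.5814952254295349, 0.09695269167423248), 0.042907800525426865)
rim 344 (array([0.56183481, 0.09050394]), np.float64(0.0747918340538273)) ((0.5620826482772827, 0.09215796738862991), 0.08077128976583481)
```

View pics/s7.png

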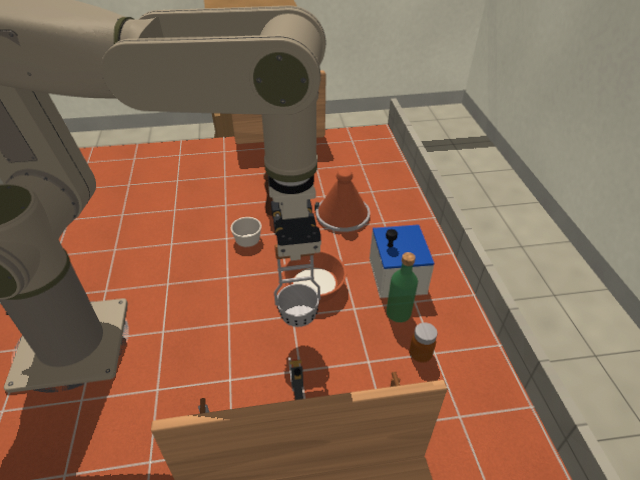

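The steamer is off the hook and hangs clear at (298,300), with the pot behind it at (315,283) and the bystanders untouched. I'll carry it over the pot.

>>> play_rows --increments '[[[2.5,1,0,0],[6,2.4,0,0],[10,3.9,0,0],[13.5,5.2,0,0],[15.7,6,0,0]]]'

```text
t: 13.35
tool_pos: [0.5644, 0.0969, 0.2732]
orientation: [-2.206, -2.233, 0.007]
force: [-0.1, -1.1, -3.0]
opening: 0.0139
```

```bash
python3 go.py 0.564 0.092 0.20 1.576;python3 - <<'E'
from h import *
im,d,p=cam('side');cv2.imwrite('pics/s8.png',cv2.resize(im[180:380,200:400],None,fx=3,fy=3))
im,d,p=cam('wrist');cv2.imwrite('pics/w8.png',im)
E
```

```text
t 13.35 pos [0.5644 0.0969 0.2732] heading 1.5829 force [-0.15 -1.13 -3.03] open 0.013936316629712266 q [ 0.08  0.05  1.5  -0.    1.6  -1.5 ]
turn about tool z 0.0069 tilt [-0.0049 -0.0012 -1.    ]
shift cm [-0.48 -0.01  7.32] dist 7.3
```

View pics/s8.png

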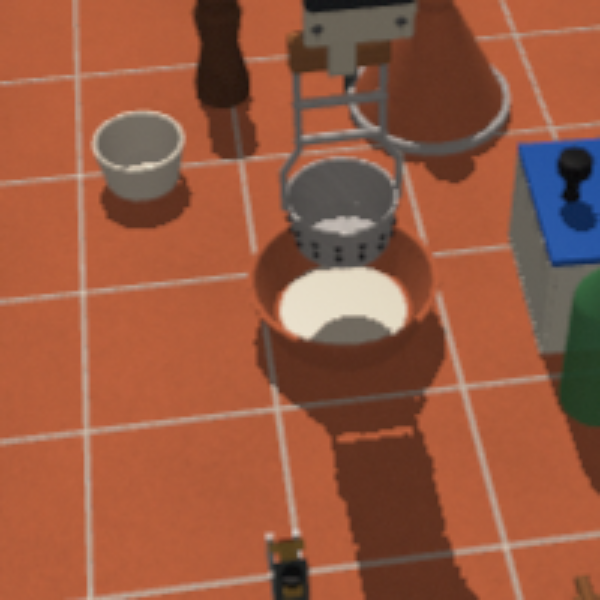

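View pics/w8.png

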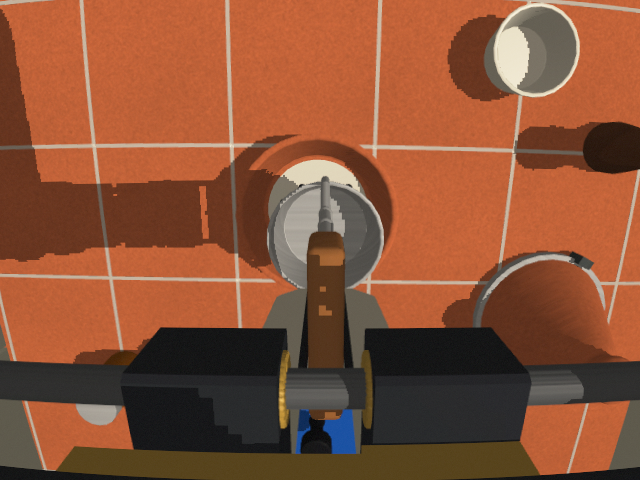

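The side and wrist views show the steamer hanging level over the pot, slightly to its left in y. I'll measure both rims before lowering.

Run:
```python
from h import *
for n in('wrist','side'):
    im,P=cloud(n);z=P[...,2]
    near=np.hypot(P[...,0]-.564,P[...,1]-.094)<.09
    for lo,hi,r0,r1 in((.127,.145,.036,.055),(.042,.055,.066,.09)):
        rr=np.hypot(P[...,0]-.564,P[...,1]-.094)
        q=P[near&(z>lo)&(z<hi)&(rr>r0)&(rr<r1)]
        top=q[q[:,2]>np.percentile(q[:,2],60)]
        print(n,len(q),q[:,2].min(),q[:,2].max(),circ(q[:,:2]),circ(top[:,:2]),cv2.minEnclosingCircle(q[:,:2].astype(np.float32)))
```

```text
wrist 1774 0.1270146607471675 0.14488220283445874 (array([0.5665475 , 0.09790165]), np.float64(0.04256221099726934)) (array([0.56681421, 0.09794281]), np.float64(0.043222379277381165)) ((0.5654556751251221, 0.09810986369848251), 0.04642685502767563)
wrist 3491 0.04200744741583967 0.05094225068389141 (array([0.56659544, 0.08991901]), np.float64(0.07516303858324896)) (array([0.56661594, 0.08974613]), np.float64(0.0763346788416878)) ((0.5668497085571289, 0.0895913690328598), 0.07978493720293045)
side 307 0.12700556793399975 0.14408339464542963 (array([0.56216154, 0.09712395]), np.float64(0.04287352347233845)) (array([0.56202043, 0.09683821]), np.float64(0.043197321551060125)) ((0.5625478625297546, 0.09821265190839767), 0.048116058111190796)
side 454 0.04202971322573945 0.05453114671396064 (array([0.56186289, 0.09064625]), np.float64(0.07484820789376105)) (array([0.56198067, 0.09089487]), np.float64(0.07580194455026472)) ((0.5619809627532959, 0.09232722967863083), 0.08053846657276154)
```

>>> play_rows --increments '[[[-0.35,0,0,0.007],[-0.7,0,0,0.007],[-0.7,0,1,0.007],[-0.7,0,2.5,0.007],[-0.7,0,3.5,0.007]]]'

```text
t: 13.95
tool_pos: [0.5634, 0.0895, 0.2355]
orientation: [-2.212, -2.225, 0.009]
force: [-0.1, 0.8, -4.3]
opening: 0.0136
```

```bash
python3 go.py 0.564 0.090 0.20 1.576
```

```text
t 13.95 pos [0.5634 0.0895 0.2355] heading 1.5766 force [-0.12  0.78 -4.3 ] open 0.013624155676044249 q [ 0.07  0.06  1.56 -0.    1.54 -1.51]
turn about tool z 0.0006 tilt [-7.5e-03 -9.0e-04 -1.0e+00]
shift cm [0.05 0.09 3.55] dist 3.6
```

>>> play_rows --increments '[[[0,0,1,0],[0,0,2,0],[0,0,3,0],[0,0,3.5,0],[0,0,3.6,0]]]'

```text
t: 14.45
tool_pos: [0.5627, 0.0895, 0.1986]
orientation: [-2.211, -2.224, 0.011]
force: [-1.0, 0.3, -3.5]
opening: 0.0139
```

>>> play_rows --increments '[[[0,0,0.15,0],[0,0,0.3,0],[0,0,0.4,0],[0,0,0.4,0]]]'

```text
t: 14.85
tool_pos: [0.5628, 0.0896, 0.1947]
orientation: [-2.211, -2.224, 0.01]
force: [-0.1, 1.0, -4.1]
opening: 0.014
```

>>> play_rows --increments '[[[0,0,0.1,0],[0,0,0.2,0],[0,0,0.2,0]]]'

```text
t: 15.15
tool_pos: [0.5627, 0.0896, 0.1926]
orientation: [-2.211, -2.224, 0.011]
force: [-0.1, -1.2, -3.2]
opening: 0.0137
```

>>> play_rows --increments '[[[0,0,0.05,0],[0,0,0.1,0],[0,0,0.1,0]]]'

```text
t: 15.45
tool_pos: [0.5627, 0.0895, 0.1917]
orientation: [-2.211, -2.224, 0.011]
force: [0.2, -1.0, -3.4]
opening: 0.0141
```

>>> play_rows --increments '[[[0,0,0.05,0],[0,0,0.1,0],[0,0,0.1,0]]]'

```text
t: 15.75
tool_pos: [0.5632, 0.0895, 0.1916]
orientation: [-2.212, -2.225, 0.009]
force: [-0.9, -0.5, 3.5]
opening: 0.0138
```

>>> play_rows --increments '[[[0,0,0.05,0],[0,0,0.1,0],[0,0,0.1,0]]]'

```text
t: 16.05
tool_pos: [0.5636, 0.0895, 0.1915]
orientation: [-2.212, -2.226, 0.008]
force: [-1.0, -0.8, 6.2]
opening: 0.0135
```

The foot is on the floor, since fz went positive. I'll ease the load off, then open.

>>> play_rows --increments '[[[0,0,-0.04,0],[0,0,-0.05,0],[0,0,-0.05,0]]]'

```text
t: 16.35
tool_pos: [0.5635, 0.0895, 0.1916]
orientation: [-2.212, -2.225, 0.008]
force: [0.0, -0.2, -1.9]
opening: 0.0141
```

>>> play_rows --increments '[[[0,0,0,0],[0,0,0,0],[0,0,0,0],[0,0,0,0],[0,0,0,0]]]' --jaw 4.5

```text
t: 16.85
tool_pos: [0.5636, 0.0895, 0.1917]
orientation: [-2.212, -2.226, 0.008]
force: [-0.1, -0.7, -0.6]
opening: 0.0438
```

```bash
python3 go.py 0.564 0.090 0.30 1.576;python3 - <<'E'
from h import *
im,d,p=cam('side');cv2.imwrite('pics/s9.png',cv2.resize(im[180:400,200:420],None,fx=2.7,fy=2.7))
im,d,p=cam('wrist');cv2.imwrite('pics/w9.png',im)
E
```

```text
t 16.85 pos [0.5636 0.0895 0.1917] heading 1.5768 force [-0.11 -0.74 -0.61] open 0.04384933468070821 q [ 0.07  0.08  1.61 -0.    1.46 -1.51]
turn about tool z 0.0008 tilt [-0.0059 -0.001  -1.    ]
shift cm [  0.04  -0.02 -10.83] dist 10.8
```

View pics/s9.png

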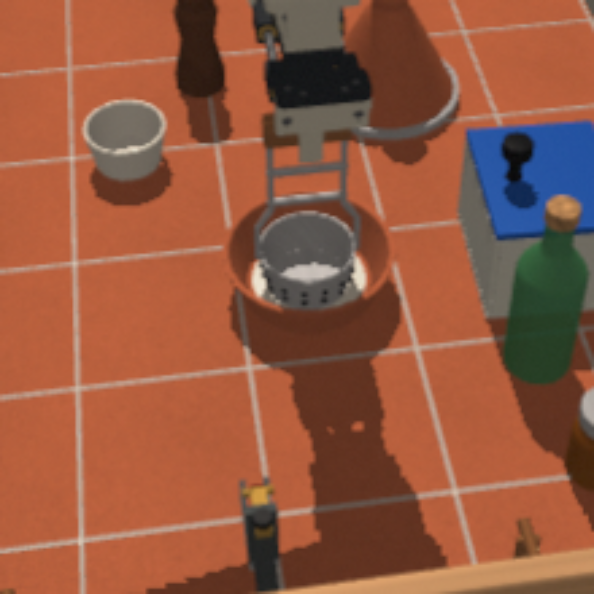

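View pics/w9.png

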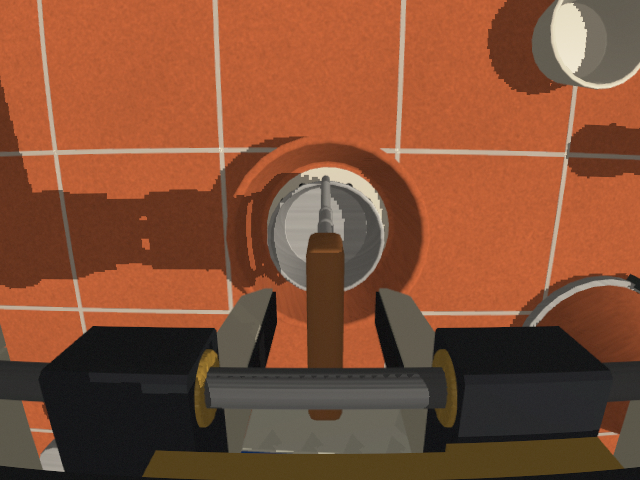

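The steamer stands centred in the pot at about (325,238), and the fingers are clear of the grip on both sides. I'll go straight up.

>>> play_rows --increments '[[[0,0,-1,0],[0,0,-2.5,0],[0,0,-4.5,0],[0,0,-7,0],[0,0,-9,0]]]'

```text
t: 17.45
tool_pos: [0.5646, 0.0896, 0.2849]
orientation: [-2.214, -2.227, 0.005]
force: [0.8, 0.7, -0.3]
opening: 0.0451
```

>>> play_rows --increments '[[[0,0,-3,0],[0,0,-5,0],[0,0,-5,0],[0,0,-5,0],[0,0,-5,0]]]'

```text
t: 17.95
tool_pos: [0.5644, 0.0896, 0.3339]
orientation: [-2.213, -2.226, 0.006]
force: [0.7, -0.5, -0.1]
opening: 0.045
```

```bash
python3 go.py 0.564 0.090 0.30 1.576;python3 - <<'E'
from h import *
im,d,p=cam('side');cv2.imwrite('pics/s10.png',im)
cam('wrist')
for n in('wrist','side'):
    im,P=cloud(n);z=P[...,2]
    rr=np.hypot(P[...,0]-.564,P[...,1]-.090)
    for lo,hi,r0,r1 in((.049,.06,.034,.055),(.042,.055,.066,.09),(.18,.22,0,.06)):
        q=P[(z>lo)&(z<hi)&(rr>r0)&(rr<r1)]
        print(n,len(q),circ(q[:,:2]) if r0 else (np.median(q,0),cv2.minAreaRect(q[:,:2].astype(np.float32)*1000),q[:,2].max()))
E
```

```text
t 17.95 pos [0.5644 0.0896 0.3339] heading 1.5768 force [ 0.73 -0.45 -0.13] open 0.04503819540491925 q [ 0.07  0.04  1.4  -0.    1.71 -1.51]
turn about tool z 0.0008 tilt [-4.9e-03 -9.0e-04 -1.0e+00]
shift cm [ 0.04 -0.02  3.39] dist 3.4
wrist 713 (array([0.56510905, 0.08807551]), np.float64(0.042915308271392484))
wrist 3169 (array([0.56646054, 0.08983761]), np.float64(0.07504617419938495))
wrist 1932 (array([0.56144727, 0.08797767, 0.21053724]), ((564.8108520507812, 88.13517761230469), (73.25801849365234, 13.945244789123535), 0.3482412099838257), np.float64(0.21319514148058588))
side 210 (array([0.56070939, 0.09007478]), np.float64(0.04298939952148973))
side 506 (array([0.56196135, 0.09147157]), np.float64(0.07515663762865248))
side 426 (array([0.56060182, 0.08492151, 0.20401442]), ((560.8880615234375, 88.51904296875), (73.4622802734375, 18.55875015258789), 0.10577400773763657), np.float64(0.21562328445995171))
```

View pics/s10.png

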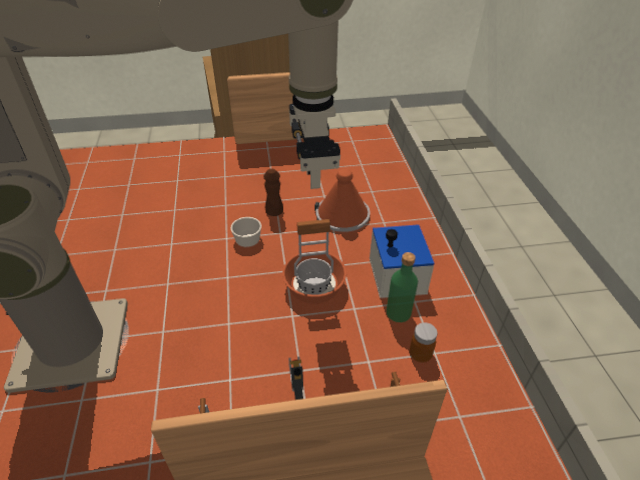

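The steamer stands in the pot within about 2 mm of its centre. The grip top at 0.2105–0.2115 m puts the foot on the floor. The gripper is clear, and all the bystanders are where they began.

```bash
python3 -c "
from plant import *
print(close_job())"
```

```text
the job is handed in; nothing more can be done
None
```

The steamer insert is off the hook and standing upright in the tagine pot, released. I handed the job in at about 18 s of the allowed 69 s; no verdict is reported.

- **Taking it off:** I gripped the wooden block and took the weight with about a 1 mm lift. I felt the keeper's cam after about 8.5 mm of level travel and pressed roughly 6 mm further, at 3–6 N. I kept pressing while lifting through the first 11 mm, raised it to 26 mm and took it straight out with no jam.
- **Setting it down:** I lowered it onto the pot floor, where contact peaked at roughly 10 N. I eased the load off and then opened the jaws.
- **Last checks:**
  - The steamer is about 2 mm from the pot's middle.
  - The grip's height matches the foot resting on the pot floor.
  - The fingers are clear of the steamer, and the wrist force is back to noise level.
  - The pot and the other things on the ledge look unmoved.
- **Not fully confirmed:**
  - I never measured the keeper's angle, open or shut. I only inferred that it opened and sprang back, because the lift and exit were free of jamming; the last picture of the hook is too coarse to show the angle.
  - The side and wrist cameras disagreed by 2–4 mm in absolute position but agreed on where the steamer sits relative to the pot.

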